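Stand the fallen pipe up and hold it against the sprung plunger

ROBOT

A 6-joint arm with a two-finger parallel gripper is mounted at the origin on the work surface; the furniture and walls round the work are solid. World frame = base frame: x ahead of the robot, y to its left, z up, the work surface at z = 0. Lengths are in mm, angles in rad, forces in N, time in s.
With the tool pointing down it reaches from about 275 to 1000 mm from the base axis. Payload 8.4 kg.
Tool frame: the origin (TCP) lies on the centre line of the jaws, within the pads' length; the fingertips stand 22 mm ahead of it and the grasp point (between the pads) lies 3 mm ahead of it; z points along the fingers, y is the line along which they close (so a half turn about z gives the same grasp; the last joint's range is limited). The gripper opens to 85 mm and grips with 20 to 120 N. Pads are 22 mm wide; open, the fingers measure 114 mm over their backs; the gripper's body (76 mm by 85 mm) begins 54 mm behind the grasp point. The pads swing forward as they close: fully open they stand 13 mm farther back than shut.
Start: joints at [1.144, 0.353, 1.633, -0, 1.155, -0.002], TCP at [257.586, 569.454, 253.281] pointing down, gripper open.
Joint ranges: [-2.63, 2.63], [-0.92, 2.1], [0.06, 2.66], [-1.3, 4.44], [0, 2.69], [-3.02, 3.02]. Speed limits (rad/s): [2.22, 2.22, 2.79, 3.14, 3.14, 3.14].

INTERFACE

Orientations are given as a rotation vector (axis times angle).
In Python, from rig import sensors, viewer, ticket gives the robot as it stands.
- The arm moves only by the tool move_arm, never from a script. Its argument "motion" is a list of rows, each an object of numbers: "dx", "dy", "dz": the shift along the world's x, y, z in units of 0.3 m (1.0 is 0.3 m); "rx", "ry", "rz": the turn, a rotation vector about the world's x, y, z in units of 0.5 rad (1.0 is 0.5 rad); "grip": the opening, from -1 (shut) to 1 (fully open). In form: [{"dx": .., "dy": .., "dz": .., "rx": .., "ry": .., "rz": .., "grip": ..}, ...]. A call has 1 to 10 rows; each row is the pose to reach, as a shift and turn from the pose commanded when the call began; what a row does not reach only later rows make up. A row lasts 1/8 s, in which the tool goes at most 62.5 mm and 10.7 degrees, less where a joint would pass 70% of its speed; a pose out of reach is approached as far as the arm can. A call with a number of a shift or a turn outside -1 to 1 is refused whole. A call with a gripper value outside its range is refused whole. The fingers move at their own pace and stop on an object; "force" is the grip in N (left out, the last holds). Time passes only in rows, so rows that repeat a pose let the fingers close. It gives the time, the measured TCP pose, the force, the opening and the grip force at its end, in the units of the state.
- sensors.read_state(): the state, without advancing time (a new reading comes with each control period).
- viewer.snapshot(name): name is "side" or "top"; returns a dict with "img" (420x560x3 uint8, red, green, blue), "intrinsics" (3x3 intrinsics, pixels), "pose" (4x4, takes a point from camera to world coordinates). Camera axes: x right, y up, looking along -z (the intrinsics and any distortion apply to the point x, -y, -z); pixel columns grow to the right and rows downward; lengths in mm; the calibration is good to about 2 mm. A picture is of the moment at which its call begins. There is no depth.
- ticket.job_done(): hands the job in; it is judged then, once.
Trained networks look in a picture, given as the dict that the camera call returned (one of the last four; its "shot" number tells which), for a name from the list of things; names that differ only in an ending like _2 or _b are one class to them, and where a whole thing is asked for, a point or a joint stands for the part that bears it (a point fixed in the world has none). Each returns a list of dicts, best first, with "p" (0 to 1); they miss things now and then, are a little off and sometimes report something else, mostly with a low value. They report only what shows in the picture. A call takes as long as a camera call.
- viewer.spot_in(picture, name): "point" ([column, row] as shares, 0 to 1, of the picture: columns of its width, rows of its height, amid what is visible of it).
- viewer.masks_of(picture, name): "region" (420x560 bool, what is visible of it) and "point" ([column, row] as shares, 0 to 1, of the picture: columns of its width, rows of its height, amid what is visible of it).
- viewer.mark_of(picture, name): "point" ([column, row] as shares, 0 to 1, of the picture: columns of its width, rows of its height: a listed point, or the origin of a listed thing).
The state is a dict: "time_s": time; "joint_positions": joint angles; "qd": joint speeds; "tau": joint torques, N m; "eef_pos": TCP position; "orientation": TCP orientation; "force": force on the tool from outside, world axes, zero at the start; "moment": the same for the moment, N m; "width": opening from 0.0 (shut) to 1.0 (fully open); "grip_force": force on a finger pad.
Only numpy, scipy, OpenCV 4.12 (cv2) and the standard library are available. Lean on these libraries where they do the work, as an engineer would, in place of code of your own. Each camera call takes 0.05 s, during which the arm holds its last target. There are 200 camera calls.

TASK

The short grey pipe offcut has fallen over. Stand it upright (either end up) on the base plate of the small spring-stop fixture, in front of the plunger, then push it along the plate against the sprung plunger until it is fully home against the two brass stop pins, and finish while still holding it there, upright on the plate, with the gripper: if let go, the spring would push it out again. Leave the mug, the tape measure and the welding magnet alone.

Things in the scene. Friction and masses are not known exactly. Their poses are not given: they have to be found in the camera images.
- pipe: Dark grey steel pipe offcut, loose, about 0.14 kg: outside diameter 42 mm, bore 34 mm, length 55 mm. Origin at the centre of one end face, z axis along the pipe into it (the other end is at z = +55 mm). At the start it lies on its side on the bench, its axis level and 21 mm up. Either end may be up in the end.
- pipe_mid (a point): Middle of the pipe, on its axis, 27.5 mm from either end; axes as pipe. When the pipe stands on the base plate this point is 33.5 mm above the bench. Between pipe and fixture a toggle hold-down clamp with a red handle is bolted to the bench (about x = 0.27 to 0.42, y = -0.22 to +0.06 m, 110 mm high), not part of the job: carry the pipe over it.
- fixture: Spring-stop fixture, fixed on the bench. Origin on the bench under the home pipe's axis; x is the direction of push (towards the plunger housing), z up. Steel base plate 6 mm thick, x = -60 to +100, y = -50 to +50 mm. The pipe stands on it at x < 0 and is slid along +x. Blue housing x = 45 to 85, y = -24 to +24 mm (foot to y = +-35, 13 mm high), top 48 mm over the bench.
- seat (a point): Point on the top of the base plate (6 mm above the bench) where the pipe's axis stands when the pipe is fully home against both stop pins; axes as fixture (x = direction of push).
- stop_pins: Two rigid brass stop pins upright on the plate: 10 mm in diameter, tops 46 mm above the bench, axes at x = 21.3, y = +-14.9 mm in the fixture's frame (origin and axes as fixture). They touch the front of the home pipe and leave 5 mm beside gripper fingers 22 mm wide that hold the pipe across y.
- plunger_tip (a point): Tip of the sprung plunger, a steel rod 12 mm in diameter that lies along x between the two pins, its axis 33 mm above the bench; moves with it. At rest the tip is at x = +7 mm in the fixture's frame, so the pipe (radius 21 mm) first touches it when its axis is at x = -14 mm.
- plunger (a joint): How far the plunger is pushed in, m: 0 at rest, 0.014 when the pipe is fully home against both pins. Spring force 4 N when it starts to move, 9.6 N when the pipe is home (400 N/m); it returns when let go.
- mug: White coffee mug, 83 mm in diameter, 86 mm high, standing on the bench; bystander. Origin at the centre of its underside.
- tape_measure: Yellow tape measure, 39x90x64 mm, standing on the bench; bystander. Origin at the centre of its underside.
- magnet: Light grey and red triangular welding magnet, 62x110x15 mm, flat on the bench; bystander. Origin at the centre of its underside.

How it is judged (in metres and radians):
On the way, in this order (a step that is already met when the one before it is completed fails the run):
1. the pipe stands upright, low on bench or base plate, with the plunger still out (angle between the z axis of pipe and the z axis of fixture, either way round below 0.15 rad and height (world z) of pipe_mid below 0.045 m and value of joint plunger below 0.003 m), for 0.2 s.
2. the pipe has pushed the plunger in to the stop pins (value of joint plunger above 0.012 m and contact force between pipe and stop_pins above 1 N), for 0.2 s.
At the end, for the whole second after the job is handed in: The pipe is upright within 0.1 rad, its axis within 4 mm of the seat and its lower end within 5 mm of the plate; it presses on the stop pins with more than 1 N and holds the plunger in by more than 12 mm (14 mm is home), at rest, and the fingers still hold or press it with more than 2 N (all of step 2 and horizontal distance between pipe_mid and seat below 0.004 m and z of pipe_mid in the frame of seat between 0.0235 and 0.0325 m and angle between the z axis of pipe and the z axis of fixture, either way round below 0.1 rad and contact force between the fingers and pipe above 2 N and linear speed of pipe below 0.02 m/s); the arm keeps its last pose, push and grip.
It fails at once if a bystander is moved more than 30 mm (distance of any of mug, tape_measure, magnet from where it was at the start of the episode above 0.03 m).
It also fails if it takes over 64 s, if anything falls off the work surface, if the arm or the gripper's body presses on something with over 40 N, if the wrist force passes 120 N, or if a joint passes its speed limit or range.

## Working session

There is one attempt and no reset: what is moved stays moved. The work goes in short steps, Python scripts to look and compute and a tool call to move; the robot and the scene stay as the last step left them, time stands still between calls to the robot, and variables do not carry over. Pictures are saved under pics/ and viewed, at most 10 in all, crops included, and the job is handed in when it is done.

Besides the shell and the picture viewer there is one more tool, called after ">>>" as name([rows], argument=value, ...), one row to a line, values as JSON. move_arm: Moves the arm, as the interface text tells. Shifts and turns lie within -1 to 1; 1 stands for 0.3 m of shift or 0.5 rad of turn. Its arguments: {"type":"object","properties":{"motion":{"type":"array","items":{"type":"object","properties":{"dx":{"type":"number","minimum":-1,"maximum":1},"dy":{"type":"number","minimum":-1,"maximum":1},"dz":{"type":"number","minimum":-1,"maximum":1},"rx":{"type":"number","minimum":-1,"maximum":1},"ry":{"type":"number","minimum":-1,"maximum":1},"rz":{"type":"number","minimum":-1,"maximum":1},"grip":{"type":"number"}}}},"force":{"type":"number"}},"required":["motion"]}

```bash
mkdir -p pics; ls; cat > h.py <<'E'
import numpy as np, cv2
from rig import sensors, viewer, ticket
def ray(s,p):
    K=np.array(s["intrinsics"]);T=np.array(s["pose"])
    u,v=p[0]*560,p[1]*420
    d=np.linalg.inv(K)@[u,v,1]; d=np.array([d[0],-d[1],-d[2]])
    return T[:3,3],T[:3,:3]@d
def onz(s,p,z):
    o,d=ray(s,p); return o+d*(z-o[2])/d[2]
def proj(s,P):
    K=np.array(s["intrinsics"]);T=np.array(s["pose"])
    c=T[:3,:3].T@(np.array(P)-T[:3,3]); q=K@[c[0],-c[1],-c[2]]; return q[:2]/q[2]
def tri(s1,p1,s2,p2):
    o1,d1=ray(s1,p1);o2,d2=ray(s2,p2)
    A=np.stack([d1,-d2],1);t=np.linalg.lstsq(A,o2-o1,rcond=None)[0]
    a=o1+d1*t[0];b=o2+d2*t[1];return (a+b)/2,np.linalg.norm(a-b)
E
python3 - <<'E'
from h import *
st=sensors.read_state();print(st["eef_pos"],st["orientation"],st["width"])
S={n:viewer.snapshot(n) for n in("top","side")}
for n,s in S.items(): cv2.imwrite(f"pics/{n}0.png",s["img"][:,:,::-1]);print(n,list(s),np.round(s["pose"],3).tolist())
H=dict(pipe=21,pipe_mid=21,fixture=0,seat=6,stop_pins=0,plunger_tip=33,mug=0,tape_measure=0,magnet=0)
for k,z in H.items():
    P={}
    for n,s in S.items():
        r=viewer.mark_of(s,k)
        for q in r[:2]: print(k,n,round(q["p"],2),np.round(np.array(q["point"])*[560,420],1),np.round(onz(s,q["point"],z),1))
        if r:P[n]=r[0]["point"]
    if len(P)==2:print("   tri",tri(S["top"],P["top"],S["side"],P["side"]))
for n,s in S.items():
    for q in viewer.masks_of(s,"pipe")[:1]:
        m=q["region"].astype(np.uint8); c=max(cv2.findContours(m,0,2)[0],key=cv2.contourArea)
        b=cv2.boxPoints(cv2.minAreaRect(c)); print(n,q["p"],m.sum(),b.round(1).tolist(),[onz(s,x/[560,420],30).round(1).tolist() for x in b])
E
```

```text
pics
[257.40931375 569.0477716  252.53648613] [-6.62285728e-01 -3.07066195e+00  2.16867233e-03] 0.9998431442734182
top ['img', 'intrinsics', 'pose', 'shot'] [[0.016, 0.993, -0.114, 264.511], [-1.0, 0.015, -0.007, 24.937], [-0.006, 0.114, 0.993, 1620.905], [0.0, 0.0, 0.0, 1.0]]
side ['img', 'intrinsics', 'pose', 'shot'] [[0.877, 0.19, -0.441, -196.04], [-0.48, 0.336, -0.811, -1085.074], [-0.006, 0.923, 0.386, 591.622], [0.0, 0.0, 0.0, 1.0]]
pipe top 0.72 [403.4 209.6] [ 449.5 -371.1   21. ]
pipe side 0.96 [365.8 280.8] [ 429.9 -380.6   21. ]
   tri (array([ 446.11421414, -370.25039193,   11.46946247]), np.float64(10.777469329890357))
pipe_mid top 0.58 [398.6 203.9] [ 468.4 -355.3   21. ]
pipe_mid side 0.91 [372.9 275.4] [ 462.1 -369.2   21. ]
pipe_mid side 0.23 [241.5 190.8] [429.8 370.2  21. ]
   tri (array([ 470.5515032 , -358.08846914,   12.42784279]), np.float64(2.6221646721494456))
fixture top 0.84 [212.3 221.9] [400.2 269.5   0. ]
fixture top 0.67 [160.3 203.8] [459.1 448.2   0. ]
fixture side 0.66 [241.8 206.5] [384.5 268.4   0. ]
fixture side 0.41 [241.2 202.6] [398.5 305.4   
[... 1252 characters left out ...]
[211.6 225.6] [387.6 271.4   0. ]
magnet side 0.65 [318.7 241.1] [ 473.6 -105.7    0. ]
   tri (array([ 469.20695509, -112.05854387,    3.85099949]), np.float64(0.024273956336283424))
top 0.47 201 [[389.0, 198.0], [400.20001220703125, 192.39999389648438], [407.6000061035156, 207.1999969482422], [396.3999938964844, 212.8000030517578]] [[486.6, -321.4, 30.0], [506.0, -358.9, 30.0], [456.7, -382.8, 30.0], [437.4, -345.5, 30.0]]
side 0.89 403 [[358.3999938964844, 275.1000061035156], [378.6000061035156, 258.29998779296875], [389.79998779296875, 271.79998779296875], [369.70001220703125, 288.6000061035156]] [[421.1, -361.9, 30.0], [522.2, -319.7, 30.0], [500.3, -387.8, 30.0], [405.9, -423.3, 30.0]]
```

```bash
python3 - <<'E'
import cv2,numpy as np
t=cv2.imread("pics/top0.png");s=cv2.imread("pics/side0.png")
def c(i,x,y,w=50,h=37,f=8): return cv2.resize(i[y:y+h,x:x+w],None,fx=f,fy=f,interpolation=cv2.INTER_CUBIC)
a=np.vstack([np.hstack([c(t,187,203),c(t,375,188)]),np.hstack([c(s,220,180),c(s,345,255)])])
cv2.imwrite("pics/c0.png",a)
cv2.imwrite("pics/full.png",np.hstack([t,s])[:, :][::1,::1] if 0 else cv2.resize(np.hstack([t,s]),(800,300)))
E
```

```text
(no output)
```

View pics/c0.png

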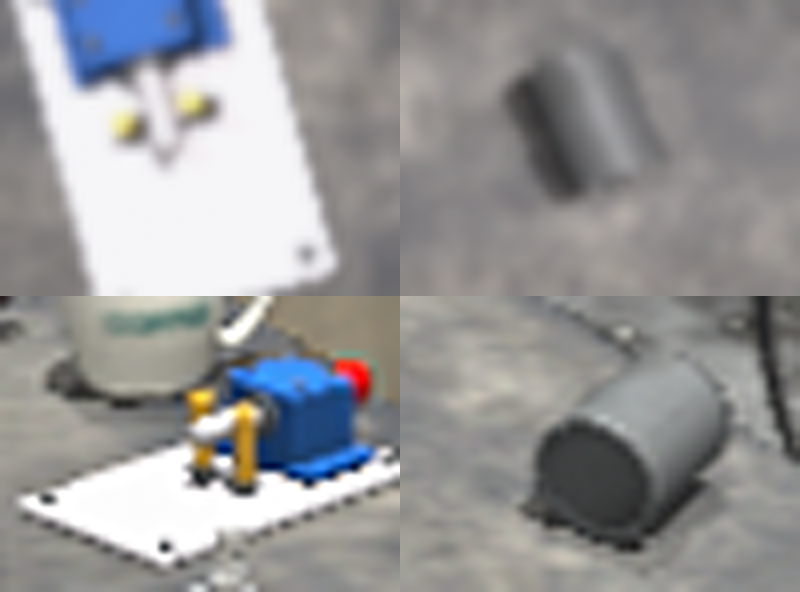

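View pics/top0.png

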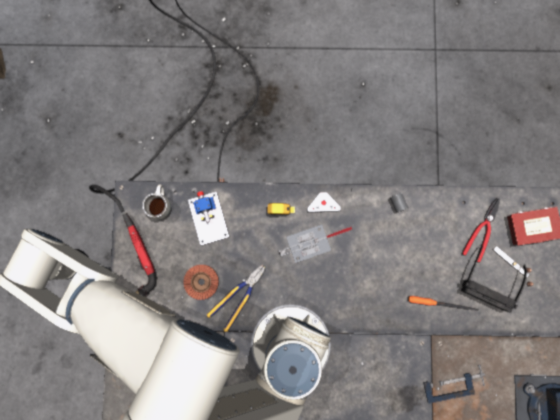

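View pics/side0.png

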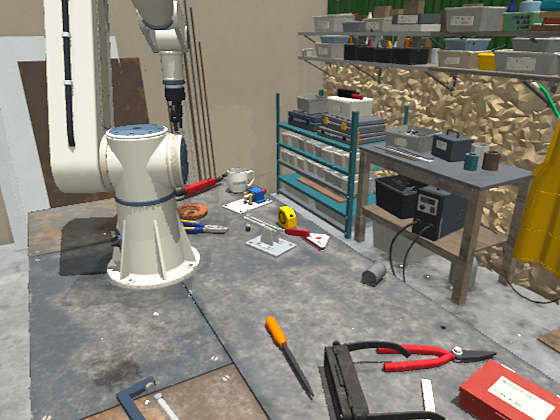

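```bash
cat > fit.py <<'E'
from h import *
from scipy.optimize import least_squares
S={n:viewer.snapshot(n) for n in("top","side")}
F=[("top",21.3,14.9,46,202.6,218.6),("top",21.3,-14.9,46,211,215.9),("top",7,0,33,207.6,222.8),("top",-60,-50,6,228.9,236.3),
("side",21.3,14.9,46,244.9,191.9),("side",21.3,-14.9,46,250.6,193.8),("side",21.3,14.9,6,245.4,202.3),("side",21.3,-14.9,6,250.3,203.9),("side",-60,50,6,222.3,205.4),("side",-60,-50,6,241.2,213.2),("side",7,0,33,244.8,197)]
def W(p,x,y,z):
    c,s=np.cos(p[2]),np.sin(p[2]);return [p[0]+c*x-s*y,p[1]+s*x+c*y,z]
f=lambda p:np.concatenate([proj(S[n],W(p,x,y,z))-[u,v] for n,x,y,z,u,v in F])
r=least_squares(f,[396,271,.3],loss="soft_l1",x_scale=[1,1,.01]);print(r.x,np.round(f(r.x).reshape(-1,2),1).tolist())
for n in S:
  F0=F;F=[q for q in F0 if q[0]==n];print(n,least_squares(f,r.x,x_scale=[1,1,.01]).x);F=F0
# white plate silhouette from top
s=S["top"];i=s["img"][195:250,180:240].astype(int)
m=np.zeros((420,560),np.uint8);m[195:250,180:240]=((i.min(2)>185)|((i[...,2]-i[...,0])>60))
c=max(cv2.findContours(m,0,2)[0],key=cv2.contourArea)
R=cv2.minAreaRect(c);b=cv2.boxPoints(R);print(R);w=np.array([onz(s,(q+.5)/[560,420],6) for q in b]);print(w.round(1).tolist())
E
python3 fit.py
```

```text
[3.93072404e+02 2.73727874e+02 3.25614659e-01] [[0.1, -0.5], [0.3, -0.6], [1.3, -1.7], [1.2, -0.0], [-0.5, -0.4], [-0.7, -0.5], [-0.7, -0.8], [-0.0, -0.4], [-0.4, -0.2], [-0.7, -0.9], [-0.4, -0.3]]
top [3.90657148e+02 2.76028178e+02 3.27762535e-01]
side [3.92606904e+02 2.68418292e+02 3.27825908e-01]
((207.91835021972656, 218.10601806640625), (47.26591110229492, 30.190231323242188), 74.47589111328125)
[[473.2, 354.9, 6.0], [502.3, 257.2, 6.0], [348.6, 209.9, 6.0], [320.0, 306.6, 6.0]]
```

>>> move_arm([
  {"dx": 0.6, "dy": -0.9, "dz": 0, "grip": 1},
  {"dx": 0.6, "dy": -1, "dz": 0},
  {"dx": 0.6, "dy": -1, "dz": 0},
  {"dx": 0.6, "dy": -1, "dz": 0},
  {"dx": 0.6, "dy": -1, "rz": -1},
  {"dx": 0.6, "dy": -1, "rz": -1},
  {"dx": 0.6, "dy": -1, "rz": -1},
  {"dx": 0.6, "dy": -1, "rz": -1},
])

```text
invalid input at $.motion[0]: expected keys dx, dy, dz, rx, ry, rz, grip
```

>>> move_arm([
  {"dx": 0.6, "dy": -1, "dz": 0.2, "rx": 0, "ry": 0, "rz": -1, "grip": 1},
  {"dx": 0.6, "dy": -1, "dz": 0.2, "rx": 0, "ry": 0, "rz": -1, "grip": 1},
  {"dx": 0.6, "dy": -1, "dz": 0.2, "rx": 0, "ry": 0, "rz": -1, "grip": 1},
  {"dx": 0.6, "dy": -1, "dz": 0.2, "rx": 0, "ry": 0, "rz": -1, "grip": 1},
  {"dx": 0.6, "dy": -1, "dz": 0.2, "rx": 0, "ry": 0, "rz": -1, "grip": 1},
  {"dx": 0.6, "dy": -1, "dz": 0.2, "rx": 0, "ry": 0, "rz": -1, "grip": 1},
  {"dx": 0.6, "dy": -1, "dz": 0.2, "rx": 0, "ry": 0, "rz": -1, "grip": 1},
  {"dx": 0.6, "dy": -1, "dz": 0.2, "rx": 0, "ry": 0, "rz": -1, "grip": 1},
])

```text
time_s: 2.2
eef_pos: [437.5, 269.6, 313.2]
orientation: [-1.402, -2.811, -0.0]
force: [-0.2, -0.1, 0.9]
width: 1.0
grip_force: 0.0
```

```bash
python3 -c "
from h import *
s=sensors.read_state();print(s['time_s'],list(s['joint_positions']),list(s['eef_pos']),list(s['orientation']))"
```

```text
2.2 [np.float64(0.5491148693751373), np.float64(0.12230349310522795), np.float64(1.797306806233899), np.float64(0.00043097845389849555), np.float64(1.2219711652983871), np.float64(-0.09628739866211859)] [np.float64(437.45610054155645), np.float64(269.5849531266932), np.float64(313.235846103592)] [np.float64(-1.4023476509763495), np.float64(-2.8108548950355754), np.float64(-0.0003522607415714219)]
```

>>> move_arm([
  {"dx": 0.1, "dy": -1, "dz": 0, "rx": 0, "ry": 0, "rz": -1, "grip": 1},
  {"dx": 0.1, "dy": -1, "dz": 0, "rx": 0, "ry": 0, "rz": -1, "grip": 1},
  {"dx": 0.1, "dy": -1, "dz": 0, "rx": 0, "ry": 0, "rz": -1, "grip": 1},
  {"dx": 0.1, "dy": -1, "dz": 0, "rx": 0, "ry": 0, "rz": -1, "grip": 1},
  {"dx": 0.1, "dy": -1, "dz": 0, "rx": 0, "ry": 0, "rz": -1, "grip": 1},
  {"dx": 0.1, "dy": -1, "dz": 0, "rx": 0, "ry": 0, "rz": -1, "grip": 1},
  {"dx": 0.1, "dy": -1, "dz": 0, "rx": 0, "ry": 0, "rz": -1, "grip": 1},
])

```text
time_s: 3.08
eef_pos: [467.5, -29.5, 313.0]
orientation: [-2.052, -2.377, -0.0]
force: [-0.3, -0.2, -0.8]
width: 1.001
grip_force: 0.0
```

```bash
python3 -c "
from h import *
s=sensors.read_state();print(s['time_s'],list(s['joint_positions']),list(s['eef_pos']),list(s['orientation']))"
```

```text
3.075 [np.float64(-0.06658892206203541), np.float64(0.04590294119998176), np.float64(1.882447143358688), np.float64(0.0006888090900997102), np.float64(1.2139165723375085), np.float64(-0.2131986898451548)] [np.float64(467.4919707054381), np.float64(-29.465104997704017), np.float64(313.004547828409)] [np.float64(-2.052459681257013), np.float64(-2.377223665234538), np.float64(-0.00017274243417081186)]
```

>>> move_arm([
  {"dx": -0.2, "dy": -1, "dz": -0.2, "rx": 0, "ry": 0, "rz": -1, "grip": 1},
  {"dx": -0.2, "dy": -1, "dz": -0.2, "rx": 0, "ry": 0, "rz": -1, "grip": 1},
  {"dx": -0.2, "dy": -1, "dz": -0.2, "rx": 0, "ry": 0, "rz": -1, "grip": 1},
  {"dx": -0.2, "dy": -1, "dz": -0.2, "rx": 0, "ry": 0, "rz": -1, "grip": 1},
  {"dx": -0.2, "dy": -1, "dz": -0.2, "rx": 0, "ry": 0, "rz": -1, "grip": 1},
  {"dx": -0.2, "dy": -1, "dz": -0.2, "rx": 0, "ry": 0, "rz": -1, "grip": 1},
  {"dx": -0.2, "dy": -1, "dz": -0.2, "rx": 0, "ry": 0, "rz": -1, "grip": 1},
])

```text
time_s: 3.95
eef_pos: [408.3, -328.9, 253.0]
orientation: [-2.576, -1.796, -0.001]
force: [-0.4, 0.1, 0.3]
width: 0.999
grip_force: 0.0
```

```bash
python3 -c "
from h import *
s=sensors.read_state();print(s['time_s'],list(s['joint_positions']),list(s['eef_pos']),list(s['orientation']))"
```

```text
3.95 [np.float64(-0.6814006437741505), np.float64(0.19733769982800606), np.float64(1.8467256924388424), np.float64(0.0007518762800779022), np.float64(1.0985799169902815), np.float64(-0.32894178715639927)] [np.float64(408.33721296333346), np.float64(-328.94579989841316), np.float64(253.0043701143988)] [np.float64(-2.575822952717429), np.float64(-1.7964504996836037), np.float64(-0.0005538362243675425)]
```

```bash
cat >> h.py <<'E'
from scipy.spatial.transform import Rotation as Rot
def Rtool(head,E,sgn):
    h=np.array([np.cos(head),np.sin(head),0]);u=np.array([0,0,1.]);z=np.cos(E)*h-np.sin(E)*u;y=sgn*np.cross(u,h)
    return Rot.from_matrix(np.stack([np.cross(y,z),y,z],1))
def delta(R1,R0=None):
    s=sensors.read_state(); R0=R0 or Rot.from_rotvec(s["orientation"]); return (R1*R0.inv()).as_rotvec()/0.5
E
python3 - <<'E'
from h import *
Rp=Rtool(.463+np.pi,np.pi/4,1)
s=sensors.read_state();R0=Rot.from_rotvec(s["orientation"])
v=(Rp*R0.inv()).as_rotvec();print(v/.5,np.linalg.norm(v))
# two-step: first yaw then tilt
Rv=Rtool(.463+np.pi,np.pi/2-1e-9,1);print("yaw",delta(Rv),"tilt",delta(Rp,Rv))
Q=np.array([[1.144,.353,1.633,1.155],[.5491,.1223,1.7973,1.222],[-.0666,.0459,1.88245,1.2139],[-.6814,.19734,1.8467,1.0986]])
P=np.array([[257.586,569.454,253.281],[437.46,269.58,313.24],[467.49,-29.47,313.0],[408.34,-328.95,253.0]])
A=[];b=[]
for q,p in zip(Q,P):
    A+= [[1,np.sin(q[1]),np.sin(q[1]+q[2]),np.cos(q[1]+q[2]),0],[0,np.cos(q[1]),np.cos(q[1]+q[2]),-np.sin(q[1]+q[2]),1]];b+=[np.hypot(*p[:2]),p[2]]
A=np.array(A);x,res,rk,sv=np.linalg.lstsq(A,np.array(b),rcond=None);print(x,A@x-b,sv)
E
```

```text
[-1.19970964  1.0722602  -1.42929345] 1.0760953616507622
yaw [-2.54781916e-03  1.41687266e-04 -1.50999004e+00] tilt [-7.01571458e-01  1.40541758e+00 -2.65259284e-26]
[-5.19682087e-01  5.69019311e+02  4.95637978e+02  6.11724188e+01
 -2.46677419e+01] [ 0.04593866  0.08124971 -0.07005228 -0.02343483  0.05358199 -0.01655118
 -0.02946837 -0.04126369] [3.45939132 2.82754236 0.16856291 0.07074058 0.06479397]
```

>>> move_arm([
  {"dx": 0.1, "dy": -0.05, "dz": 0, "rx": 0, "ry": 0, "rz": -0.37, "grip": 1},
  {"dx": 0.2, "dy": -0.1, "dz": 0, "rx": 0, "ry": 0, "rz": -0.74, "grip": 1},
  {"dx": 0.2, "dy": -0.1, "dz": 0, "rx": 0, "ry": 0, "rz": -1, "grip": 1},
  {"dx": 0.2, "dy": -0.1, "dz": 0, "rx": 0, "ry": 0, "rz": -1, "grip": 1},
])

```text
time_s: 4.45
eef_pos: [468.8, -358.3, 253.4]
orientation: [-2.939, -1.108, -0.0]
force: [0.5, 0.7, 0.2]
width: 1.001
grip_force: 0.0
```

>>> move_arm([
  {"dx": 0, "dy": 0, "dz": -0.1, "rx": 0, "ry": 0, "rz": -0.3, "grip": 1},
  {"dx": 0, "dy": 0, "dz": -0.2, "rx": 0, "ry": 0, "rz": -0.51, "grip": 1},
  {"dx": 0, "dy": 0, "dz": -0.2, "rx": 0, "ry": 0, "rz": -0.51, "grip": 1},
])

```text
time_s: 4.82
eef_pos: [466.7, -358.3, 191.7]
orientation: [-3.053, -0.726, 0.004]
force: [0.4, 0.3, 0.9]
width: 1.002
grip_force: 0.0
```

>>> move_arm([
  {"dx": 0, "dy": 0, "dz": 0, "rx": -0.15, "ry": 0.3, "rz": 0, "grip": 1},
  {"dx": 0, "dy": 0, "dz": 0, "rx": -0.3, "ry": 0.6, "rz": 0, "grip": 1},
  {"dx": 0, "dy": 0, "dz": 0, "rx": -0.35, "ry": 0.7, "rz": 0, "grip": 1},
  {"dx": 0, "dy": 0, "dz": 0, "rx": -0.35, "ry": 0.7, "rz": 0, "grip": 1},
  {"dx": 0, "dy": 0, "dz": 0, "rx": -0.35, "ry": 0.7, "rz": 0, "grip": 1},
])

```text
time_s: 5.45
eef_pos: [467.8, -360.5, 194.2]
orientation: [2.917, 0.688, -0.575]
force: [0.1, -0.2, -0.4]
width: 1.0
grip_force: 0.0
```

```bash
python3 - <<'E'
from h import *
s=sensors.read_state();q=np.array(s["joint_positions"],float);p=s["eef_pos"];print(s["time_s"],q.round(3),np.round(p,1))
R=Rot.from_rotvec(s["orientation"]);d=R.as_matrix()[:,2]
print("to go",delta(Rtool(.463+np.pi,np.pi/4,1)))
# wrist centre radius -> L6
r=-.52+569.02*np.sin(q[1])+495.64*np.sin(q[1]+q[2])+61.17*np.cos(q[1]+q[2])
w=np.array([r*np.cos(q[0]),r*np.sin(q[0])]);print("L6 est",(p[:2]-w)/d[:2], d)
E
```

```text
5.45 [-0.49   0.478  1.641 -0.331  1.271  0.755] [ 467.8 -360.5  194.2]
to go [-0.35242113  0.70917056 -0.00178898]
L6 est [317.72240702 313.89034832] [-0.33921691 -0.17054194 -0.92512017]
```

>>> move_arm([
  {"dx": 0.02, "dy": 0.01, "dz": 0, "rx": -0.15, "ry": 0.3, "rz": 0, "grip": 1},
  {"dx": 0.02, "dy": 0.01, "dz": 0, "rx": -0.3, "ry": 0.6, "rz": 0, "grip": 1},
  {"dx": 0.02, "dy": 0.01, "dz": -0.1, "rx": -0.35, "ry": 0.71, "rz": 0, "grip": 1},
  {"dx": 0.02, "dy": 0.01, "dz": -0.3, "rx": -0.35, "ry": 0.71, "rz": 0, "grip": 1},
  {"dx": 0.02, "dy": 0.01, "dz": -0.4, "rx": -0.35, "ry": 0.71, "rz": 0, "grip": 1},
  {"dx": 0.02, "dy": 0.01, "dz": -0.4, "rx": -0.35, "ry": 0.71, "rz": 0, "grip": 1},
  {"dx": 0.02, "dy": 0.01, "dz": -0.4, "rx": -0.35, "ry": 0.71, "rz": 0, "grip": 1},
])

```text
time_s: 6.32
eef_pos: [474.0, -358.2, 75.0]
orientation: [2.678, 0.629, -1.11]
force: [-0.1, -0.7, 0.3]
width: 1.0
grip_force: 0.0
```

```bash
python3 - <<'E'
from h import *
s=sensors.read_state();q=np.array(s["joint_positions"],float);p=s["eef_pos"];print(s["time_s"],q.round(3),np.round(p,1))
print("to go",delta(Rtool(.463+np.pi,np.pi/4,1)))
g=p+3*Rot.from_rotvec(s["orientation"]).as_matrix()[:,2]
T=[]
for n,x0,y0 in(("top",355,165),("side",325,240)):
    v=viewer.snapshot(n);i=v["img"].copy()
    for P in([469,-357,21],[469-24.6,-357-12.3,21],[469+24.6,-357+12.3,21],g):
        c=proj(v,P);print(n,c.round(1))
    T.append(cv2.resize(i[y0:y0+60,x0:x0+80],None,fx=5,fy=5,interpolation=2))
    for r in viewer.mark_of(v,"pipe_mid")[:1]:print(r["p"],onz(v,r["point"],21).round(1))
cv2.imwrite("pics/p1.png",np.hstack(T)[:,:,::-1])
E
```

```text
6.325 [-0.365  0.806  1.534 -0.554  1.423  1.007] [ 474.  -358.2   75. ]
to go [ 0.0007182 -0.0004012  0.0030716]
top [399.1 203.7]
top [402.9 211.1]
top [395.4 196.4]
top [403.6 200.8]
side [371.9 272.5]
side [367.4 277.2]
side [376.2 268. ]
side [375.  254.7]
0.67 [ 462.2 -359.2   21. ]
```

View pics/p1.png

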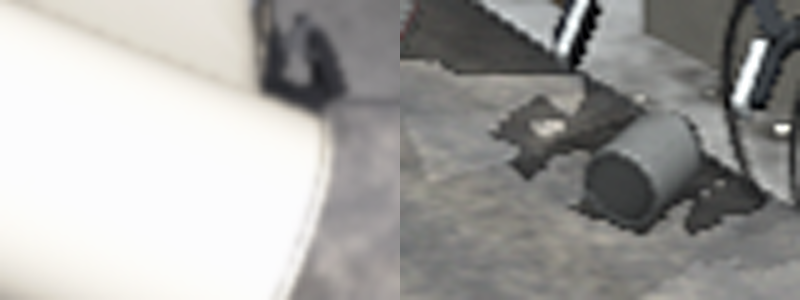

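>>> move_arm([
  {"dx": -0.01, "dy": 0.005, "dz": -0.08, "rx": 0, "ry": 0, "rz": 0, "grip": 1},
  {"dx": -0.01, "dy": 0.005, "dz": -0.14, "rx": 0, "ry": 0, "rz": 0, "grip": 1},
  {"dx": -0.01, "dy": 0.005, "dz": -0.155, "rx": 0, "ry": 0, "rz": 0, "grip": 1},
  {"dx": -0.01, "dy": 0.005, "dz": -0.155, "rx": 0, "ry": 0, "rz": 0, "grip": 1},
])

```text
time_s: 7.02
eef_pos: [470.3, -355.9, 26.1]
orientation: [2.677, 0.631, -1.114]
force: [-0.0, -0.0, 0.6]
width: 0.997
grip_force: 0.0
```

>>> move_arm([
  {"dx": 0, "dy": 0, "dz": 0, "rx": 0, "ry": 0, "rz": 0, "grip": -0.3},
  {"dx": 0, "dy": 0, "dz": 0, "rx": 0, "ry": 0, "rz": 0, "grip": -0.3},
  {"dx": 0, "dy": 0, "dz": 0, "rx": 0, "ry": 0, "rz": 0, "grip": -0.3},
  {"dx": 0, "dy": 0, "dz": 0, "rx": 0, "ry": 0, "rz": 0, "grip": -0.3},
  {"dx": 0, "dy": 0, "dz": 0, "rx": 0, "ry": 0, "rz": 0, "grip": -0.3},
  {"dx": 0, "dy": 0, "dz": 0, "rx": 0, "ry": 0, "rz": 0, "grip": -0.3},
], force=50)

```text
time_s: 7.78
eef_pos: [470.9, -356.3, 27.4]
orientation: [2.677, 0.63, -1.111]
force: [1.1, 0.7, 6.5]
width: 0.476
grip_force: 49.3
```

>>> move_arm([
  {"dx": 0, "dy": 0, "dz": 0.1, "rx": 0, "ry": 0, "rz": 0, "grip": -0.3},
  {"dx": 0, "dy": 0, "dz": 0.25, "rx": 0.05, "ry": -0.1, "rz": 0, "grip": -0.3},
  {"dx": 0, "dy": 0, "dz": 0.3, "rx": 0.2, "ry": -0.4, "rz": 0, "grip": -0.3},
  {"dx": 0, "dy": 0, "dz": 0.3, "rx": 0.35, "ry": -0.7, "rz": 0, "grip": -0.3},
  {"dx": 0, "dy": 0, "dz": 0.3, "rx": 0.468, "ry": -0.937, "rz": 0, "grip": -0.3},
  {"dx": 0, "dy": 0, "dz": 0.3, "rx": 0.468, "ry": -0.937, "rz": 0, "grip": -0.3},
])

```text
time_s: 8.52
eef_pos: [469.1, -356.8, 117.6]
orientation: [2.977, 0.697, -0.394]
force: [0.3, 0.1, -1.0]
width: 0.473
grip_force: 49.8
```

>>> move_arm([
  {"dx": 0, "dy": 0, "dz": 0, "rx": 0.15, "ry": -0.3, "rz": 0, "grip": -0.3},
  {"dx": 0, "dy": 0, "dz": 0, "rx": 0.3, "ry": -0.6, "rz": 0, "grip": -0.3},
  {"dx": 0, "dy": 0, "dz": 0, "rx": 0.468, "ry": -0.937, "rz": 0, "grip": -0.3},
  {"dx": 0, "dy": 0, "dz": 0, "rx": 0.468, "ry": -0.937, "rz": 0, "grip": -0.3},
])

```text
time_s: 9.02
eef_pos: [468.9, -355.9, 115.5]
orientation: [-2.972, -0.696, -0.385]
force: [0.4, 0.5, -1.7]
width: 0.476
grip_force: 49.8
```

>>> move_arm([
  {"dx": 0, "dy": 0, "dz": 0, "rx": 0.15, "ry": -0.3, "rz": 0, "grip": -0.3},
  {"dx": 0, "dy": 0, "dz": 0, "rx": 0.3, "ry": -0.6, "rz": 0, "grip": -0.3},
  {"dx": 0, "dy": 0, "dz": 0, "rx": 0.468, "ry": -0.937, "rz": 0, "grip": -0.3},
  {"dx": 0, "dy": 0, "dz": 0, "rx": 0.468, "ry": -0.937, "rz": 0, "grip": -0.3},
  {"dx": 0, "dy": 0, "dz": 0, "rx": 0.468, "ry": -0.937, "rz": 0, "grip": -0.3},
])

```text
time_s: 9.65
eef_pos: [470.8, -355.1, 115.9]
orientation: [-2.676, -0.632, -1.098]
force: [0.6, 0.1, -1.9]
width: 0.477
grip_force: 49.9
```

```bash
python3 - <<'E'
from h import *
s=sensors.read_state();q=np.array(s["joint_positions"],float);p=s["eef_pos"];print(s["time_s"],q.round(3),np.round(p,1),s["force"],s["width"])
print("to go",delta(Rtool(.463,np.pi/4,-1)))
g=p+3*Rot.from_rotvec(s["orientation"]).as_matrix()[:,2]
v=viewer.snapshot("side");c=proj(v,g);print(c,g)
x0,y0=(c-[50,38]).astype(int)
cv2.imwrite("pics/p2.png",cv2.resize(v["img"][y0:y0+75,x0:x0+100,::-1],None,fx=6,fy=6,interpolation=2))
E
```

```text
9.65 [-1.041  0.542  1.983  1.077  0.923 -0.752] [ 470.8 -355.1  115.9] [ 0.6018039   0.05751677 -1.91133418] 0.477477493456846
to go [-0.00540213 -0.01496325 -0.00633998]
[375.18537431 239.24784433] [ 472.65368205 -354.17385207  113.73336411]
```

View pics/p2.png

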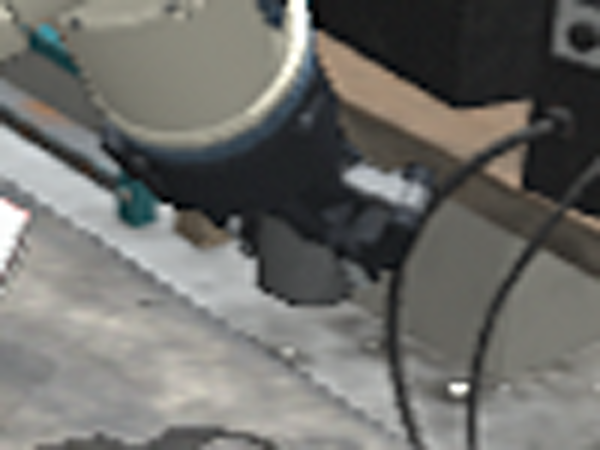

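>>> move_arm([
  {"dx": 0, "dy": 0, "dz": -0.15, "rx": -0.005, "ry": -0.01, "rz": 0, "grip": -0.3},
  {"dx": 0, "dy": 0, "dz": -0.24, "rx": -0.005, "ry": -0.01, "rz": 0, "grip": -0.3},
  {"dx": 0, "dy": 0, "dz": -0.26, "rx": -0.005, "ry": -0.01, "rz": 0, "grip": -0.3},
  {"dx": 0, "dy": 0, "dz": -0.26, "rx": -0.005, "ry": -0.01, "rz": 0, "grip": -0.3},
  {"dx": 0, "dy": 0, "dz": -0.26, "rx": -0.005, "ry": -0.01, "rz": 0, "grip": -0.3},
])

```text
time_s: 10.32
eef_pos: [471.2, -356.4, 40.1]
orientation: [-2.678, -0.637, -1.114]
force: [-0.1, 0.0, -1.7]
width: 0.479
grip_force: 49.8
```

>>> move_arm([
  {"dx": 0, "dy": 0, "dz": -0.01, "rx": 0, "ry": 0, "rz": 0, "grip": -0.3},
  {"dx": 0, "dy": 0, "dz": -0.015, "rx": 0, "ry": 0, "rz": 0, "grip": -0.3},
  {"dx": 0, "dy": 0, "dz": -0.015, "rx": 0, "ry": 0, "rz": 0, "grip": -0.3},
])

```text
time_s: 10.7
eef_pos: [470.5, -356.1, 34.3]
orientation: [-2.677, -0.634, -1.113]
force: [-0.3, 0.1, -1.0]
width: 0.473
grip_force: 49.8
```

>>> move_arm([
  {"dx": 0, "dy": 0, "dz": -0.005, "rx": 0, "ry": 0, "rz": 0, "grip": -0.3},
  {"dx": 0, "dy": 0, "dz": -0.01, "rx": 0, "ry": 0, "rz": 0, "grip": -0.3},
  {"dx": 0, "dy": 0, "dz": -0.01, "rx": 0, "ry": 0, "rz": 0, "grip": -0.3},
])

```text
time_s: 11.08
eef_pos: [470.5, -355.9, 31.1]
orientation: [-2.677, -0.634, -1.113]
force: [0.3, 0.3, -0.9]
width: 0.476
grip_force: 49.8
```

>>> move_arm([
  {"dx": 0, "dy": 0, "dz": -0.004, "rx": 0, "ry": 0, "rz": 0, "grip": -0.3},
  {"dx": 0, "dy": 0, "dz": -0.008, "rx": 0, "ry": 0, "rz": 0, "grip": -0.3},
  {"dx": 0, "dy": 0, "dz": -0.008, "rx": 0, "ry": 0, "rz": 0, "grip": -0.3},
])

```text
time_s: 11.45
eef_pos: [470.6, -356.0, 28.8]
orientation: [-2.677, -0.634, -1.113]
force: [0.2, 0.9, -1.4]
width: 0.48
grip_force: 49.8
```

>>> move_arm([
  {"dx": 0, "dy": 0, "dz": -0.004, "rx": 0, "ry": 0, "rz": 0, "grip": -0.3},
  {"dx": 0, "dy": 0, "dz": -0.008, "rx": 0, "ry": 0, "rz": 0, "grip": -0.3},
  {"dx": 0, "dy": 0, "dz": -0.008, "rx": 0, "ry": 0, "rz": 0, "grip": -0.3},
])

```text
time_s: 11.82
eef_pos: [470.6, -356.0, 26.5]
orientation: [-2.677, -0.634, -1.113]
force: [-0.5, 0.3, -0.7]
width: 0.474
grip_force: 49.8
```

```bash
python3 - <<'E'
from h import *
s=sensors.read_state();print(s["force"],s["eef_pos"])
v=viewer.snapshot("side");c=proj(v,[475,-352,20])
x0,y0=(c-[40,38]).astype(int);print(x0,y0)
for h in (0,55):print(h,[((proj(v,[475+21*np.cos(t),-352+21*np.sin(t),h])-[x0,y0])*7).round().tolist() for t in (-2,-1.07,0.5,3.64)])
cv2.imwrite("pics/p3.png",cv2.resize(v["img"][y0:y0+75,x0:x0+80,::-1],None,fx=7,fy=7,interpolation=2))
E
```

```text
[-0.47699962  0.27596993 -0.66384215] [ 470.63287675 -356.03945987   26.52596554]
332 233
0 [[294.0, 346.0], [333.0, 332.0], [300.0, 291.0], [257.0, 341.0]]
55 [[306.0, 214.0], [346.0, 200.0], [312.0, 162.0], [269.0, 209.0]]
```

View pics/p3.png

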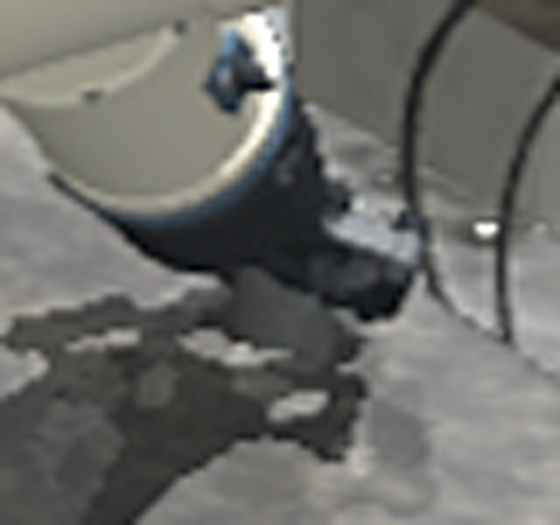

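>>> move_arm([
  {"dx": 0, "dy": 0, "dz": -0.004, "rx": 0, "ry": 0, "rz": 0, "grip": -0.3},
  {"dx": 0, "dy": 0, "dz": -0.007, "rx": 0, "ry": 0, "rz": 0, "grip": -0.3},
  {"dx": 0, "dy": 0, "dz": -0.007, "rx": 0, "ry": 0, "rz": 0, "grip": -0.3},
])

```text
time_s: 12.25
eef_pos: [471.2, -356.0, 25.7]
orientation: [-2.675, -0.635, -1.117]
force: [-2.2, 1.4, 10.0]
width: 0.475
grip_force: 48.9
```

>>> move_arm([
  {"dx": 0, "dy": 0, "dz": 0.003, "rx": 0, "ry": 0, "rz": 0, "grip": 0},
  {"dx": 0, "dy": 0, "dz": 0.003, "rx": 0, "ry": 0, "rz": 0, "grip": 0.4},
  {"dx": 0, "dy": 0, "dz": 0.003, "rx": 0, "ry": 0, "rz": 0, "grip": 1},
  {"dx": 0, "dy": 0, "dz": 0.003, "rx": 0, "ry": 0, "rz": 0, "grip": 1},
  {"dx": 0, "dy": 0, "dz": 0.003, "rx": 0, "ry": 0, "rz": 0, "grip": 1},
])

```text
time_s: 12.88
eef_pos: [470.5, -356.1, 25.2]
orientation: [-2.677, -0.634, -1.113]
force: [-0.1, 0.8, -0.0]
width: 1.005
grip_force: 0.0
```

>>> move_arm([
  {"dx": -0.05, "dy": -0.025, "dz": 0.057, "rx": 0, "ry": 0, "rz": 0, "grip": 1},
  {"dx": -0.15, "dy": -0.075, "dz": 0.17, "rx": 0, "ry": 0, "rz": 0, "grip": 1},
  {"dx": -0.25, "dy": -0.125, "dz": 0.28, "rx": 0, "ry": 0, "rz": 0, "grip": 1},
  {"dx": -0.35, "dy": -0.175, "dz": 0.5, "rx": 0, "ry": 0, "rz": 0, "grip": 1},
  {"dx": -0.35, "dy": -0.175, "dz": 0.6, "rx": 0, "ry": 0, "rz": 0, "grip": 1},
  {"dx": -0.35, "dy": -0.175, "dz": 0.6, "rx": 0, "ry": 0, "rz": 0, "grip": 1},
])

```text
time_s: 13.62
eef_pos: [365.6, -410.4, 208.3]
orientation: [-2.681, -0.637, -1.116]
force: [-0.3, -0.4, -0.7]
width: 1.003
grip_force: 0.0
```

```bash
python3 - <<'E'
from h import *
s=sensors.read_state();print(s["time_s"],s["eef_pos"],np.array(s["joint_positions"],float).round(2),delta(Rtool(.463,np.pi/2-1e-9,-1)))
T=[]
for n in("top","side"):
    v=viewer.snapshot(n);c=proj(v,[475,-352,27]);x0,y0=(c-[40,30]).astype(int);print(n,x0,y0)
    T.append(cv2.resize(v["img"][y0:y0+60,x0:x0+80,::-1],None,fx=5,fy=5,interpolation=2))
    for k,z in (("pipe_mid",27.5),("pipe",0),("pipe",55)):
        for r in viewer.mark_of(v,k)[:1]:print(n,k,r["p"],onz(v,r["point"],z).round(1))
    for r in viewer.masks_of(v,"pipe")[:1]:
        m=np.argwhere(r["region"]);print("mask",r["p"],len(m),m.min(0),m.max(0),onz(v,r["point"],27.5).round(1))
cv2.imwrite("pics/p4.png",np.hstack(T))
E
```

```text
13.625 [ 365.6270822  -410.36019403  208.25474794] [-1.27  0.39  1.94  0.88  1.15 -0.68] [-0.68765923  1.4154808  -0.00698991]
top 358 171
top pipe_mid 0.49 [ 485.2 -346.6   27.5]
top pipe 0.67 [ 475.4 -353.5    0. ]
top pipe 0.67 [ 468.2 -340.6   55. ]
mask 0.52 128 [195 391] [208 406] [ 467.6 -360.4   27.5]
side 332 239
side pipe_mid 0.64 [ 467.8 -367.    27.5]
side pipe 0.43 [ 476.3 -100.3    0. ]
side pipe 0.43 [ 413.8 -191.9   55. ]
mask 0.66 372 [258 366] [282 383] [ 462.5 -356.6   27.5]
```

View pics/p4.png

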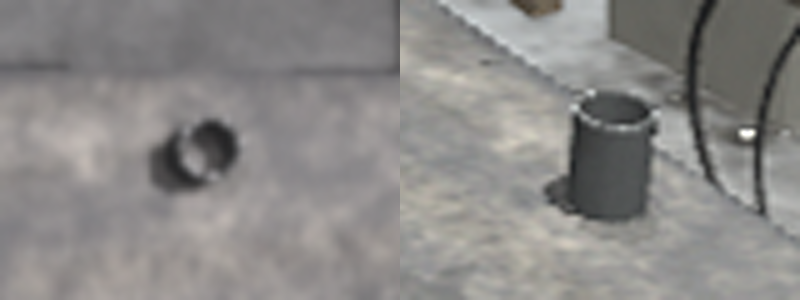

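```bash
python3 - <<'E'
from h import *
v=viewer.snapshot("top");print(onz(v,np.array([399.6,201.6])/[560,420],55))
v=viewer.snapshot("side");print(onz(v,np.array([375.4,261])/[560,420],55),onz(v,np.array([374.4,279.8])/[560,420],0))
E
```

```text
[ 471.71203643 -350.51100752   55.        ]
[ 473.93888583 -360.60624537   55.        ] [ 475.41597573 -361.65513078    0.        ]
```

>>> move_arm([
  {"dx": 0.15, "dy": 0.08, "dz": 0, "rx": -0.12, "ry": 0.25, "rz": 0, "grip": 1},
  {"dx": 0.3, "dy": 0.16, "dz": 0, "rx": -0.24, "ry": 0.5, "rz": 0, "grip": 1},
  {"dx": 0.366, "dy": 0.19, "dz": 0, "rx": -0.345, "ry": 0.707, "rz": 0, "grip": 1},
  {"dx": 0.366, "dy": 0.19, "dz": 0, "rx": -0.345, "ry": 0.707, "rz": 0, "grip": 1},
])

```text
time_s: 14.72
eef_pos: [478.1, -350.0, 206.5]
orientation: [-2.914, -0.697, -0.582]
force: [-0.7, 0.3, 0.3]
width: 1.0
grip_force: 0.0
```

>>> move_arm([
  {"dx": 0, "dy": 0, "dz": 0, "rx": -0.12, "ry": 0.25, "rz": 0, "grip": 1},
  {"dx": 0, "dy": 0, "dz": -0.1, "rx": -0.24, "ry": 0.5, "rz": 0, "grip": 1},
  {"dx": 0, "dy": 0, "dz": -0.25, "rx": -0.345, "ry": 0.707, "rz": 0, "grip": 1},
  {"dx": 0, "dy": 0, "dz": -0.25, "rx": -0.345, "ry": 0.707, "rz": 0, "grip": 1},
  {"dx": 0, "dy": 0, "dz": -0.25, "rx": -0.345, "ry": 0.707, "rz": 0, "grip": 1},
])

```text
time_s: 15.35
eef_pos: [474.8, -351.9, 130.7]
orientation: [-3.051, -0.719, -0.002]
force: [-0.1, -0.1, 0.1]
width: 0.999
grip_force: 0.0
```

```bash
python3 - <<'E'
from h import *
s=sensors.read_state();print(s["time_s"],s["eef_pos"],np.array(s["joint_positions"],float).round(2),delta(Rtool(.463,np.pi/2-1e-9,-1)),(np.array([475.5,-353.5,32])-s["eef_pos"])/300)
E
```

```text
15.35 [ 474.81651734 -351.86351199  130.68831452] [-0.64  0.44  1.8   0.01  0.9   0.46] [-0.01377053 -0.00046329  0.00047364] [ 0.00227828 -0.00545496 -0.32896105]
```

>>> move_arm([
  {"dx": 0.002, "dy": -0.005, "dz": -0.1, "rx": -0.012, "ry": 0, "rz": 0, "grip": 1},
  {"dx": 0.002, "dy": -0.005, "dz": -0.2, "rx": -0.012, "ry": 0, "rz": 0, "grip": 1},
  {"dx": 0.002, "dy": -0.005, "dz": -0.29, "rx": -0.012, "ry": 0, "rz": 0, "grip": 1},
  {"dx": 0.002, "dy": -0.005, "dz": -0.325, "rx": -0.012, "ry": 0, "rz": 0, "grip": 1},
  {"dx": 0.002, "dy": -0.005, "dz": -0.325, "rx": -0.012, "ry": 0, "rz": 0, "grip": 1},
])

```text
time_s: 15.98
eef_pos: [475.7, -353.8, 33.5]
orientation: [3.057, 0.719, -0.002]
force: [-0.7, -0.5, 0.5]
width: 0.998
grip_force: 0.0
```

>>> move_arm([
  {"dx": 0, "dy": 0, "dz": 0, "rx": 0, "ry": 0, "rz": 0, "grip": -0.3},
  {"dx": 0, "dy": 0, "dz": 0, "rx": 0, "ry": 0, "rz": 0, "grip": -0.3},
  {"dx": 0, "dy": 0, "dz": 0, "rx": 0, "ry": 0, "rz": 0, "grip": -0.3},
  {"dx": 0, "dy": 0, "dz": 0, "rx": 0, "ry": 0, "rz": 0, "grip": -0.3},
  {"dx": 0, "dy": 0, "dz": 0, "rx": 0, "ry": 0, "rz": 0, "grip": -0.3},
  {"dx": 0, "dy": 0, "dz": 0, "rx": 0, "ry": 0, "rz": 0, "grip": -0.3},
], force=60)

```text
time_s: 16.73
eef_pos: [476.6, -353.5, 33.8]
orientation: [3.055, 0.721, -0.001]
force: [-1.2, -0.8, 6.6]
width: 0.479
grip_force: 59.6
```

```bash
python3 - <<'E'
from h import *
s=sensors.read_state();print(s["time_s"],s["eef_pos"],s["width"],delta(Rtool(.31,np.pi/2-1e-9,-1)))
E
```

```text
16.725 [ 476.59224679 -353.54545369   33.83358867] 0.4787252492673418 [ 0.00476616 -0.00111521 -0.30739178]
```

>>> move_arm([
  {"dx": 0, "dy": 0, "dz": 0.1, "rx": 0, "ry": 0, "rz": 0, "grip": -0.3},
  {"dx": 0, "dy": 0, "dz": 0.3, "rx": 0, "ry": 0, "rz": 0, "grip": -0.3},
  {"dx": 0, "dy": 0, "dz": 0.5, "rx": 0, "ry": 0, "rz": 0, "grip": -0.3},
  {"dx": 0, "dy": 0.1, "dz": 0.667, "rx": 0, "ry": 0, "rz": 0, "grip": -0.3},
  {"dx": 0, "dy": 0.3, "dz": 0.667, "rx": 0, "ry": 0, "rz": 0, "grip": -0.3},
  {"dx": 0, "dy": 0.5, "dz": 0.667, "rx": 0, "ry": 0, "rz": 0, "grip": -0.3},
  {"dx": 0, "dy": 0.7, "dz": 0.667, "rx": 0, "ry": 0, "rz": 0, "grip": -0.3},
  {"dx": 0, "dy": 0.9, "dz": 0.667, "rx": 0, "ry": 0, "rz": 0, "grip": -0.3},
  {"dx": 0, "dy": 1, "dz": 0.667, "rx": 0, "ry": 0, "rz": 0, "grip": -0.3},
])

```text
time_s: 17.85
eef_pos: [475.3, -50.4, 233.1]
orientation: [3.057, 0.724, -0.003]
force: [0.4, -0.1, -1.2]
width: 0.473
grip_force: 61.1
```

>>> move_arm([
  {"dx": -0.05, "dy": 0.17, "dz": 0, "rx": 0, "ry": 0, "rz": -0.1, "grip": -0.3},
  {"dx": -0.15, "dy": 0.34, "dz": 0, "rx": 0, "ry": 0, "rz": -0.2, "grip": -0.3},
  {"dx": -0.25, "dy": 0.5, "dz": 0, "rx": 0, "ry": 0, "rz": -0.31, "grip": -0.3},
  {"dx": -0.35, "dy": 0.67, "dz": 0, "rx": 0, "ry": 0, "rz": -0.31, "grip": -0.3},
  {"dx": -0.4, "dy": 0.84, "dz": 0, "rx": 0, "ry": 0, "rz": -0.31, "grip": -0.3},
  {"dx": -0.4, "dy": 1, "dz": 0, "rx": 0, "ry": 0, "rz": -0.31, "grip": -0.3},
  {"dx": -0.4, "dy": 1, "dz": 0, "rx": 0, "ry": 0, "rz": -0.31, "grip": -0.3},
])

```text
time_s: 18.73
eef_pos: [355.7, 249.8, 233.3]
orientation: [-3.103, -0.489, 0.001]
force: [-0.0, -0.8, -1.9]
width: 0.474
grip_force: 61.4
```

```bash
python3 - <<'E'
from h import *
s=sensors.read_state();print(s["time_s"],s["eef_pos"],s["width"],np.array(s["joint_positions"],float).round(2),delta(Rtool(.31,np.pi/2-1e-9,-1)),(np.array([359.7,263.3,60])-s["eef_pos"])/300)
E
```

```text
18.725 [355.70974032 249.78055755 233.25136348] 0.4736849854085321 [0.61 0.08 2.04 0.   1.03 1.87] [-0.00055698 -0.00174067 -0.00471893] [ 0.01330087  0.04506481 -0.57750454]
```

>>> move_arm([
  {"dx": 0.013, "dy": 0.045, "dz": -0.15, "rx": 0, "ry": 0, "rz": -0.005, "grip": -0.3},
  {"dx": 0.013, "dy": 0.045, "dz": -0.3, "rx": 0, "ry": 0, "rz": -0.005, "grip": -0.3},
  {"dx": 0.013, "dy": 0.045, "dz": -0.45, "rx": 0, "ry": 0, "rz": -0.005, "grip": -0.3},
  {"dx": 0.013, "dy": 0.045, "dz": -0.56, "rx": 0, "ry": 0, "rz": -0.005, "grip": -0.3},
  {"dx": 0.013, "dy": 0.045, "dz": -0.575, "rx": 0, "ry": 0, "rz": -0.005, "grip": -0.3},
  {"dx": 0.013, "dy": 0.045, "dz": -0.575, "rx": 0, "ry": 0, "rz": -0.005, "grip": -0.3},
])

```text
time_s: 19.48
eef_pos: [360.2, 260.3, 61.0]
orientation: [3.104, 0.478, -0.003]
force: [-0.9, -0.1, -0.9]
width: 0.474
grip_force: 61.4
```

```bash
python3 - <<'E'
from h import *
s=sensors.read_state();p=s["eef_pos"];print(s["time_s"],p,s["width"],s["force"])
T=[]
for n in("top","side"):
    v=viewer.snapshot(n);c=proj(v,[380,270,20]);x0,y0=(c-[25,27]).astype(int);print(n,x0,y0)
    print(n,[((proj(v,[p[0],p[1],z])-[x0,y0])*8).round().tolist() for z in (27,55,82)])
    T.append(cv2.resize(v["img"][y0:y0+55,x0:x0+50,::-1],None,fx=8,fy=8,interpolation=2))
cv2.imwrite("pics/p5.png",np.hstack(T))
E
```

```text
19.475 [360.18295234 260.27281162  60.97064316] 0.4736841828861442 [-0.90490576 -0.07700829 -0.91579196]
top 186 200
top [[220.0, 266.0], [210.0, 262.0], [200.0, 257.0]]
side 215 174
side [[170.0, 220.0], [167.0, 162.0], [165.0, 105.0]]
```

View pics/p5.png

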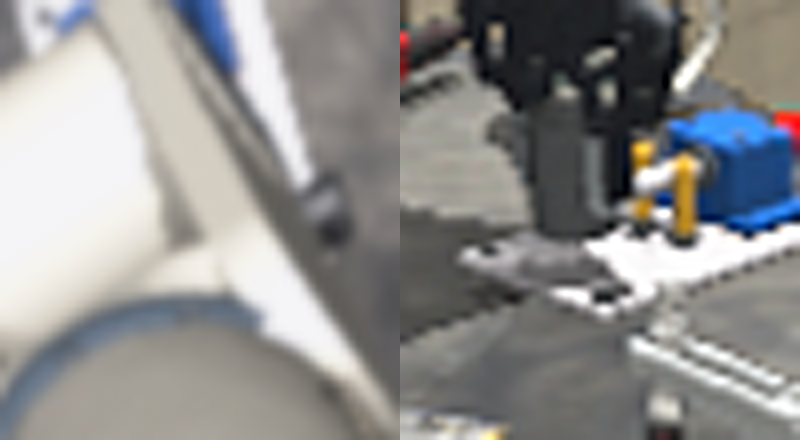

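>>> move_arm([
  {"dx": 0, "dy": 0, "dz": -0.04, "rx": 0, "ry": 0, "rz": 0, "grip": -0.3},
  {"dx": 0, "dy": 0, "dz": -0.06, "rx": 0, "ry": 0, "rz": 0, "grip": -0.3},
  {"dx": 0, "dy": 0, "dz": -0.067, "rx": 0, "ry": 0, "rz": 0, "grip": -0.3},
  {"dx": 0, "dy": 0, "dz": -0.067, "rx": 0, "ry": 0, "rz": 0, "grip": -0.3},
])

```text
time_s: 20.08
eef_pos: [359.8, 260.4, 40.1]
orientation: [3.104, 0.478, -0.004]
force: [-0.0, -0.3, -2.0]
width: 0.476
grip_force: 61.7
```

>>> move_arm([
  {"dx": 0, "dy": 0, "dz": -0.004, "rx": 0, "ry": 0, "rz": 0, "grip": -0.3},
  {"dx": 0, "dy": 0, "dz": -0.006, "rx": 0, "ry": 0, "rz": 0, "grip": -0.3},
  {"dx": 0, "dy": 0, "dz": -0.006, "rx": 0, "ry": 0, "rz": 0, "grip": -0.3},
])

```text
time_s: 20.45
eef_pos: [360.0, 260.5, 39.6]
orientation: [3.104, 0.479, -0.003]
force: [-3.7, -3.5, 21.4]
width: 0.478
grip_force: 64.0
```

>>> move_arm([
  {"dx": -0.003, "dy": 0.009, "dz": 0.006, "rx": 0, "ry": 0, "rz": 0, "grip": -0.3},
  {"dx": 0.02, "dy": 0.017, "dz": 0.006, "rx": 0, "ry": 0, "rz": 0, "grip": -0.3},
  {"dx": 0.04, "dy": 0.023, "dz": 0.006, "rx": 0, "ry": 0, "rz": 0, "grip": -0.3},
  {"dx": 0.054, "dy": 0.028, "dz": 0.006, "rx": 0, "ry": 0, "rz": 0, "grip": -0.3},
  {"dx": 0.054, "dy": 0.028, "dz": 0.006, "rx": 0, "ry": 0, "rz": 0, "grip": -0.3},
  {"dx": 0.054, "dy": 0.028, "dz": 0.006, "rx": 0, "ry": 0, "rz": 0, "grip": -0.3},
])

```text
time_s: 21.2
eef_pos: [375.9, 268.7, 40.1]
orientation: [3.104, 0.478, -0.004]
force: [-0.4, -0.2, -1.0]
width: 0.48
grip_force: 61.5
```

```bash
cat > st.py <<'E'
from h import *
s=sensors.read_state();p=s["eef_pos"];f=s["force"];c,n=np.cos(.31),np.sin(.31)
print("t",s["time_s"],"p",np.round(p,1),"xf %.1f yf %.1f"%(c*p[0]+n*p[1],-n*p[0]+c*p[1]),"Fx %.1f Fy %.1f Fz %.1f"%(c*f[0]+n*f[1],-n*f[0]+c*f[1],f[2]),np.round(s["moment"],2))
E
python3 st.py
```

```text
t 21.2 p [375.9 268.7  40.1] xf 439.9 yf 141.2 Fx -0.5 Fy -0.1 Fz -1.0 [0.06 0.05 0.  ]
```

>>> move_arm([
  {"dx": 0.01, "dy": 0.0032, "dz": 0, "rx": 0, "ry": 0, "rz": 0, "grip": -0.3},
  {"dx": 0.02, "dy": 0.0064, "dz": 0, "rx": 0, "ry": 0, "rz": 0, "grip": -0.3},
  {"dx": 0.03, "dy": 0.0096, "dz": 0, "rx": 0, "ry": 0, "rz": 0, "grip": -0.3},
  {"dx": 0.03, "dy": 0.0096, "dz": 0, "rx": 0, "ry": 0, "rz": 0, "grip": -0.3},
  {"dx": 0.03, "dy": 0.0096, "dz": 0, "rx": 0, "ry": 0, "rz": 0, "grip": -0.3},
])

```text
time_s: 21.82
eef_pos: [384.1, 271.3, 40.1]
orientation: [3.103, 0.478, -0.006]
force: [-5.9, -0.1, 1.3]
width: 0.473
grip_force: 61.7
```

```bash
python3 st.py
```

```text
t 21.825 p [384.1 271.3  40.1] xf 448.6 yf 141.1 Fx -5.7 Fy 1.7 Fz 1.3 [-0.15  0.86  0.04]
```

>>> move_arm([
  {"dx": 0.01, "dy": 0.0032, "dz": 0, "rx": 0, "ry": 0, "rz": 0, "grip": -0.3},
  {"dx": 0.02, "dy": 0.0064, "dz": 0, "rx": 0, "ry": 0, "rz": 0, "grip": -0.3},
  {"dx": 0.027, "dy": 0.0086, "dz": 0, "rx": 0, "ry": 0, "rz": 0, "grip": -0.3},
  {"dx": 0.027, "dy": 0.0086, "dz": 0, "rx": 0, "ry": 0, "rz": 0, "grip": -0.3},
  {"dx": 0.027, "dy": 0.0086, "dz": 0, "rx": 0, "ry": 0, "rz": 0, "grip": -0.3},
])

```text
time_s: 22.45
eef_pos: [391.5, 273.5, 40.0]
orientation: [3.103, 0.478, -0.008]
force: [-8.6, -0.3, 3.6]
width: 0.478
grip_force: 61.9
```

```bash
python3 st.py
```

```text
t 22.45 p [391.5 273.5  40. ] xf 456.3 yf 141.0 Fx -8.3 Fy 2.3 Fz 3.6 [-0.06  1.19  0.01]
```

>>> move_arm([
  {"dx": 0.005, "dy": 0.0016, "dz": 0, "rx": 0, "ry": 0, "rz": 0, "grip": -0.3},
  {"dx": 0.008, "dy": 0.0026, "dz": 0, "rx": 0, "ry": 0, "rz": 0, "grip": -0.3},
  {"dx": 0.008, "dy": 0.0026, "dz": 0, "rx": 0, "ry": 0, "rz": 0, "grip": -0.3},
  {"dx": 0.008, "dy": 0.0026, "dz": 0, "rx": 0, "ry": 0, "rz": 0, "grip": -0.3},
])

```text
time_s: 22.95
eef_pos: [392.4, 273.7, 39.8]
orientation: [3.102, 0.478, -0.013]
force: [-13.6, -0.8, 8.5]
width: 0.475
grip_force: 62.5
```

```bash
python3 st.py
```

```text
t 22.95 p [392.4 273.7  39.8] xf 457.2 yf 140.9 Fx -13.2 Fy 3.4 Fz 8.5 [-0.04  2.12  0.07]
```

>>> move_arm([
  {"dx": 0.001, "dy": -0.005, "dz": 0.002, "rx": 0, "ry": 0, "rz": 0, "grip": -0.3},
  {"dx": 0.002, "dy": -0.006, "dz": 0.002, "rx": 0, "ry": 0, "rz": 0, "grip": -0.3},
  {"dx": 0.002, "dy": -0.006, "dz": 0.002, "rx": 0, "ry": 0, "rz": 0, "grip": -0.3},
])

```text
time_s: 23.32
eef_pos: [392.3, 272.3, 40.0]
orientation: [3.103, 0.477, -0.015]
force: [-17.6, 6.4, 2.0]
width: 0.478
grip_force: 61.9
```

```bash
python3 st.py
```

```text
t 23.325 p [392.3 272.3  40. ] xf 456.6 yf 139.6 Fx -14.9 Fy 11.5 Fz 2.0 [0.9  2.63 0.19]
```

>>> move_arm([
  {"dx": 0.005, "dy": 0.0016, "dz": 0, "rx": 0, "ry": 0, "rz": 0, "grip": -0.3},
  {"dx": 0.01, "dy": 0.0032, "dz": 0, "rx": 0, "ry": 0, "rz": 0, "grip": -0.3},
  {"dx": 0.01, "dy": 0.0032, "dz": 0, "rx": 0, "ry": 0, "rz": 0, "grip": -0.3},
])

```text
time_s: 23.7
eef_pos: [392.5, 272.3, 39.9]
orientation: [3.101, 0.476, -0.023]
force: [-29.0, 6.0, 14.7]
width: 0.478
grip_force: 63.1
```

```bash
python3 st.py
```

```text
t 23.7 p [392.5 272.3  39.9] xf 456.9 yf 139.5 Fx -25.8 Fy 14.5 Fz 14.7 [1.02 4.36 0.11]
```

>>> move_arm([
  {"dx": -0.005, "dy": 0.005, "dz": 0.002, "rx": 0, "ry": 0, "rz": 0, "grip": -0.3},
  {"dx": -0.008, "dy": 0.008, "dz": 0.002, "rx": 0, "ry": 0, "rz": 0, "grip": -0.3},
  {"dx": -0.008, "dy": 0.008, "dz": 0.002, "rx": 0, "ry": 0, "rz": 0, "grip": -0.3},
])

```text
time_s: 24.08
eef_pos: [392.4, 273.7, 40.1]
orientation: [3.1, 0.478, -0.018]
force: [-11.6, -6.7, 0.1]
width: 0.473
grip_force: 62.1
```

```bash
python3 st.py
```

```text
t 24.075 p [392.4 273.7  40.1] xf 457.1 yf 140.9 Fx -13.0 Fy -2.9 Fz 0.1 [-1.07  1.84 -0.06]
```

>>> move_arm([
  {"dx": -0.001, "dy": 0.003, "dz": 0, "rx": 0, "ry": 0, "rz": 0, "grip": -0.3},
  {"dx": -0.001, "dy": 0.003, "dz": 0, "rx": 0, "ry": 0, "rz": 0, "grip": -0.3},
  {"dx": -0.001, "dy": 0.003, "dz": 0, "rx": 0, "ry": 0, "rz": 0, "grip": -0.3},
])

```text
time_s: 24.45
eef_pos: [392.4, 274.6, 40.1]
orientation: [3.1, 0.477, -0.017]
force: [-10.3, -7.2, -0.4]
width: 0.476
grip_force: 62.0
```

```bash
python3 st.py
```

```text
t 24.45 p [392.4 274.6  40.1] xf 457.5 yf 141.8 Fx -12.1 Fy -3.7 Fz -0.4 [-1.12  1.67 -0.11]
```

>>> move_arm([
  {"dx": -0.001, "dy": 0.005, "dz": 0, "rx": 0, "ry": 0, "rz": 0, "grip": -0.3},
  {"dx": -0.001, "dy": 0.005, "dz": 0, "rx": 0, "ry": 0, "rz": 0, "grip": -0.3},
  {"dx": -0.001, "dy": 0.005, "dz": 0, "rx": 0, "ry": 0, "rz": 0, "grip": -0.3},
])

```text
time_s: 24.82
eef_pos: [392.9, 276.5, 40.2]
orientation: [3.1, 0.478, -0.014]
force: [-7.5, -6.5, -1.8]
width: 0.475
grip_force: 61.8
```

```bash
python3 st.py
```

```text
t 24.825 p [392.9 276.5  40.2] xf 458.5 yf 143.5 Fx -9.1 Fy -3.9 Fz -1.8 [-1.07  1.26 -0.06]
```

>>> move_arm([
  {"dx": 0.006, "dy": 0.002, "dz": 0, "rx": 0, "ry": 0, "rz": 0, "grip": -0.3},
  {"dx": 0.006, "dy": 0.002, "dz": 0, "rx": 0, "ry": 0, "rz": 0, "grip": -0.3},
  {"dx": 0.006, "dy": 0.002, "dz": 0, "rx": 0, "ry": 0, "rz": 0, "grip": -0.3},
])

```text
time_s: 25.2
eef_pos: [393.3, 276.7, 40.2]
orientation: [3.1, 0.477, -0.019]
force: [-14.6, -5.3, 2.6]
width: 0.473
grip_force: 62.4
```

```bash
python3 st.py; python3 - <<'E'
from h import *
T=[];v=viewer.snapshot("side");c=proj(v,[393,274,30]);x0,y0=(c-[20,22]).astype(int)
cv2.imwrite("pics/p6.png",cv2.resize(v["img"][y0:y0+44,x0:x0+50,::-1],None,fx=12,fy=12,interpolation=2))
E
```

```text
t 25.2 p [393.3 276.7  40.2] xf 458.9 yf 143.5 Fx -15.6 Fy -0.6 Fz 2.6 [-0.79  2.11 -0.15]
```

View pics/p6.png

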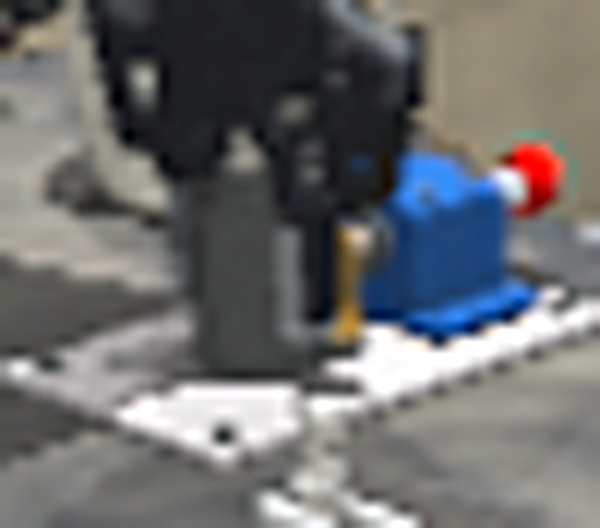

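>>> move_arm([
  {"dx": -0.0015, "dy": 0.005, "dz": 0, "rx": 0, "ry": 0, "rz": 0, "grip": -0.3},
  {"dx": -0.0015, "dy": 0.005, "dz": 0, "rx": 0, "ry": 0, "rz": 0, "grip": -0.3},
  {"dx": -0.0015, "dy": 0.005, "dz": 0, "rx": 0, "ry": 0, "rz": 0, "grip": -0.3},
])

```text
time_s: 25.62
eef_pos: [393.1, 277.6, 40.0]
orientation: [3.099, 0.478, -0.018]
force: [-10.1, -10.5, 1.6]
width: 0.478
grip_force: 62.3
```

```bash
python3 st.py
```

```text
t 25.625 p [393.1 277.6  40. ] xf 459.0 yf 144.5 Fx -12.8 Fy -6.9 Fz 1.6 [-1.53  1.56 -0.11]
```

>>> move_arm([
  {"dx": -0.0015, "dy": 0.005, "dz": 0, "rx": 0, "ry": 0, "rz": 0, "grip": -0.3},
  {"dx": -0.0015, "dy": 0.005, "dz": 0, "rx": 0, "ry": 0, "rz": 0, "grip": -0.3},
  {"dx": -0.0015, "dy": 0.005, "dz": 0, "rx": 0, "ry": 0, "rz": 0, "grip": -0.3},
])

```text
time_s: 26.0
eef_pos: [392.4, 278.4, 40.0]
orientation: [3.098, 0.478, -0.02]
force: [-10.1, -14.7, 2.9]
width: 0.475
grip_force: 62.5
```

```bash
python3 st.py
```

```text
t 26.0 p [392.4 278.4  40. ] xf 458.6 yf 145.4 Fx -14.1 Fy -10.9 Fz 2.9 [-2.31  1.42 -0.17]
```

>>> move_arm([
  {"dx": 0.002, "dy": -0.006, "dz": 0, "rx": 0, "ry": 0, "rz": 0, "grip": -0.3},
  {"dx": 0.002, "dy": -0.006, "dz": 0, "rx": 0, "ry": 0, "rz": 0, "grip": -0.3},
  {"dx": 0.002, "dy": -0.006, "dz": 0, "rx": 0, "ry": 0, "rz": 0, "grip": -0.3},
])

```text
time_s: 26.38
eef_pos: [392.8, 277.9, 40.0]
orientation: [3.1, 0.478, -0.019]
force: [-15.3, -5.3, 0.7]
width: 0.476
grip_force: 62.1
```

```bash
python3 st.py
```

```text
t 26.375 p [392.8 277.9  40. ] xf 458.9 yf 144.9 Fx -16.2 Fy -0.4 Fz 0.7 [-0.62  2.23  0.06]
```

>>> move_arm([
  {"dx": 0.007, "dy": 0.002, "dz": 0, "rx": 0, "ry": 0, "rz": 0, "grip": -0.3},
  {"dx": 0.007, "dy": 0.002, "dz": 0, "rx": 0, "ry": 0, "rz": 0, "grip": -0.3},
  {"dx": 0.007, "dy": 0.002, "dz": 0, "rx": 0, "ry": 0, "rz": 0, "grip": -0.3},
])

```text
time_s: 26.75
eef_pos: [393.1, 277.9, 39.9]
orientation: [3.099, 0.477, -0.025]
force: [-23.0, -5.5, 8.5]
width: 0.476
grip_force: 62.9
```

```bash
python3 st.py; python3 -c "
from h import *
print(delta(Rtool(.31,np.pi/2-1e-9,-1)))"
```

```text
t 26.75 p [393.1 277.9  39.9] xf 459.1 yf 144.8 Fx -23.6 Fy 1.8 Fz 8.5 [-0.52  3.43  0.23]
[ 0.0170905  -0.0290125   0.00870885]
```

>>> move_arm([
  {"dx": 0, "dy": 0, "dz": 0, "rx": 0, "ry": 0, "rz": 0, "grip": -0.3},
  {"dx": 0, "dy": 0, "dz": 0, "rx": 0, "ry": 0, "rz": 0, "grip": -0.3},
  {"dx": 0, "dy": 0, "dz": 0, "rx": 0, "ry": 0, "rz": 0, "grip": -0.3},
  {"dx": 0, "dy": 0, "dz": 0, "rx": 0, "ry": 0, "rz": 0, "grip": -0.3},
])

```text
time_s: 27.25
eef_pos: [393.1, 277.9, 40.0]
orientation: [3.099, 0.477, -0.024]
force: [-21.9, -3.5, 8.1]
width: 0.48
grip_force: 62.9
```

```bash
python3 st.py; python3 -c "
from h import *
print(ticket.job_done())"
```

```text
t 27.25 p [393.1 277.9  40. ] xf 459.1 yf 144.7 Fx -21.9 Fy 3.3 Fz 8.1 [-0.48  3.43  0.17]
the job is handed in; nothing more can be done
None
```

I handed the job in at about 27 s with the gripper (63 N) holding the pipe upright on the base plate, pressed against the stop pins with about 22 N total push. The hand-in returned no verdict; contact with the pins is judged from force and position readings, since the top camera's view was blocked by the arm.

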